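Load the roller heater

TASK

Load the roller heater for the next client: put the two large ribbed rollers on the two free thick posts and the two small ribbed rollers on the two free thin posts, upright and pushed right down to the deck. Leave the two wide plain self-grip rollers standing where they are on the counter.

Things in the scene. Friction and masses are not known exactly. Their poses are not given: they have to be found in the camera images.
- large_a: Large heater roller: upright hollow tube of dark hard plastic with lengthwise ribs and a pale grey flange ring at each end, standing on the counter, open right through. Outside diameter 51 mm, bore 45 mm, height 64 mm, 25 to 80 g; either end may go down. Origin: on its axis at mid-height (32 mm up); z along its axis. The two large rollers are alike.
- small_a: Small heater roller: upright hollow tube of dark hard plastic with lengthwise ribs and a pale grey flange ring at each end, standing on the counter, open right through. Outside diameter 34 mm, bore 28 mm, height 64 mm, 25 to 80 g; either end may go down. Origin: on its axis at mid-height (32 mm up); z along its axis. The two small rollers are alike.
- large_b: Large heater roller: upright hollow tube of dark hard plastic with lengthwise ribs and a pale grey flange ring at each end, standing on the counter, open right through. Outside diameter 51 mm, bore 45 mm, height 64 mm, 25 to 80 g; either end may go down. Origin: on its axis at mid-height (32 mm up); z along its axis. The two large rollers are alike.
- small_b: Small heater roller: upright hollow tube of dark hard plastic with lengthwise ribs and a pale grey flange ring at each end, standing on the counter, open right through. Outside diameter 34 mm, bore 28 mm, height 64 mm, 25 to 80 g; either end may go down. Origin: on its axis at mid-height (32 mm up); z along its axis. The two small rollers are alike.
- thick_post_a: Thick post of the roller heater: bare round metal, 30 mm diameter, domed top, 42 mm high, in a 60 mm ring marked on the black deck; free at the start; for a large roller. Origin: its axis at deck level, 36 mm above the counter; z up, y along the heater's long side, x across it. The six posts stand in two rows of three along y, 85 mm apart both ways, in shuffled places.
- thin_post_a: Thin post of the roller heater: bare round metal, 12 mm diameter, domed top, 42 mm high, in a 43 mm ring marked on the black deck; free at the start; for a small roller. Origin: its axis at deck level, 36 mm above the counter; z up, y along the heater's long side, x across it. One more thin and one more thick post already carry rollers, whose tops are 100 mm above the counter.
- thick_post_b: Thick post of the roller heater: bare round metal, 30 mm diameter, domed top, 42 mm high, in a 60 mm ring marked on the black deck; free at the start; for a large roller. Origin: its axis at deck level, 36 mm above the counter; z up, y along the heater's long side, x across it. The heater is a fixed low white case, 176 mm by 305 mm.
- thin_post_b: Thin post of the roller heater: bare round metal, 12 mm diameter, domed top, 42 mm high, in a 43 mm ring marked on the black deck; free at the start; for a small roller. Origin: its axis at deck level, 36 mm above the counter; z up, y along the heater's long side, x across it.
- selfgrip_a: Self-grip roller, not for the heater: a plain straight thin-walled tube without ribs or flanges, the widest of the loose rollers: outside diameter 60 mm, 62 mm tall, standing upright among the others; to be left there. Origin: centre of its lower end; z up.
- selfgrip_b: Self-grip roller, not for the heater: a plain straight thin-walled tube without ribs or flanges, the widest of the loose rollers: outside diameter 60 mm, 62 mm tall, standing upright among the others; to be left there. Origin: centre of its lower end; z up.
Mind the look-alikes: they are no part of the job. What is shaped like the large_a but blue is not meant.

How it is judged:
By the outcome, as a careful person would: the job done as asked, in the order asked, and still so for the second after the job is handed in, with the robot touching nothing.
It also fails if it takes over 112 s, if anything falls off the work surface, if the arm or the gripper's body presses on something with over 40 N, if the wrist force passes 120 N, or if a joint passes its speed limit or range.

ROBOT

A 6-joint arm with a two-finger parallel gripper is mounted at the origin on the work surface. World frame = base frame: x ahead of the robot, y to its left, z up, the work surface at z = 0. Lengths are in m, angles in rad, forces in N, time in s.
With the tool pointing down it reaches from about 0.3 to 0.875 m from the base axis. Payload 6.4 kg.
Tool frame: the origin (TCP) lies on the centre line of the jaws, within the pads' length; the fingertips stand 25 mm ahead of it and the grasp point (between the pads) lies 6 mm ahead of it (ctrl.tip_reach is the distance from the TCP to the fingertips, in m); z points along the fingers, y is the line along which they close (so a half turn about z gives the same grasp; the last joint's range is limited). The gripper opens to 85 mm and grips with 20 to 120 N. Pads are 22 mm wide; open, the fingers measure 114 mm over their backs; the gripper's body (76 mm by 85 mm) begins 54 mm behind the grasp point. The pads swing forward as they close: fully open they stand 13 mm farther back than shut.
Start: joints at [-1.406, 0.181, 1.607, -0, 1.354, -0.206], TCP at [0.208, -0.536, 0.256] pointing down, gripper open.
Joint ranges: [-2.99, 2.99], [-0.89, 2.07], [0.3, 2.58], [-1.14, 4.28], [0, 2.63], [-3.12, 3.12]. Speed limits (rad/s): [2.57, 2.57, 3.01, 3.14, 3.14, 3.14].

INTERFACE

Orientations are given as a unit quaternion [w, x, y, z].
In Python, from bench import ctrl gives the robot as it stands.
- The arm moves only by the tool servo_tool, never from a script. Its argument "motion" is a list that holds one entry, the list of rows, each a list of 5 numbers: the shift along the tool's x, y, z in cm, then the turn about the tool's z in degrees, then the closure, from -1 (fully open) to 1 (shut). In form: [[[dx, dy, dz, twist, claw], ...]]. A call has 1 to 5 rows; each row is the pose to reach, as a shift and turn from the pose commanded when the call began, along the tool's axes at that moment; what a row does not reach only later rows make up. A row lasts 1/10 s, in which the tool goes at most 50 mm and 8.59 degrees, less where a joint would pass 70% of its speed; a pose out of reach is approached as far as the arm can. A call with a gripper value outside its range is refused whole. The fingers move at their own pace and stop on an object; the grip force is fixed at half the most. Time passes only in rows, so rows that repeat a pose let the fingers close. It gives the time, the measured TCP pose, the force, the opening and the grip force at its end, in the units of the state.
- ctrl.get_obs(): the state, without advancing time (a new reading comes with each control period).
- ctrl.camera(name): name is "side" or "top"; returns a dict with "pixels" (400x640x3 uint8, red, green, blue), "depth" (400x640 float32, m along the optical axis (not along the pixel's ray), 0 where there is no reading), "fx", "fy", "cx", "cy" (pixels), "R" (3x3) and "t" (3): a world point X has camera coordinates R X + t. Camera axes: x right, y down, z forward; pixel columns grow to the right and rows downward; lengths in m; the calibration is good to about 2 mm. A picture is of the moment at which its call begins.
- ctrl.hand_in(): hands the job in; it is judged then, once.
The state is a dict: "time_s": time; "q": joint angles; "dq": joint speeds; "joint_efforts": joint torques, N m; "eef_pos": TCP position; "eef_rot": TCP orientation; "wrist_force": force on the tool from outside, world axes, zero at the start; "torque": the same for the moment, N m; "opening": opening from 0.0 (shut) to 1.0 (fully open); "grasp_force": force on a finger pad.
Only numpy, scipy, OpenCV 4.12 (cv2) and the standard library are available. Lean on these libraries where they do the work, as an engineer would, in place of code of your own. Each camera call takes 0.05 s, during which the arm holds its last target. There are 200 camera calls.

## Working session

There is one attempt and no reset: what is moved stays moved. The work goes in short steps, Python scripts to look and compute and a tool call to move; the robot and the scene stay as the last step left them, time stands still between calls to the robot, and variables do not carry over. Pictures are saved under pics/ and viewed, at most 14 in all, crops included, and the job is handed in when it is done.

Besides the shell and the picture viewer there is one more tool, called after "Request:" by a JSON object that holds its "api" and its "payload", one argument or row to a line. servo_tool: Moves the arm, as the interface text tells. Its arguments: {"type":"object","properties":{"motion":{"type":"array"}},"required":["motion"]}

```bash
mkdir -p pics; ls
python3 - <<'E'
from bench import ctrl
import cv2,numpy as np,pickle
d={}
for n in("top","side"):
    c=ctrl.camera(n);d[n]=c
    cv2.imwrite(f"pics/{n}0.png",c["pixels"][:,:,::-1])
    print(n,c["fx"],c["cx"],c["cy"],np.round(c["R"],3).tolist(),np.round(-c["R"].T@c["t"],3))
pickle.dump(d,open("c0.pkl","wb"))
o=ctrl.get_obs();print(o)
E
```

```text
pics
top 441.97008770163967 330.489696589787 191.50499399311278 [[-0.029, -1.0, 0.001], [-0.986, 0.028, -0.166], [0.166, -0.005, -0.986]] [0.377 0.052 1.027]
side 421.94204534767533 316.2145906853271 199.40572843396546 [[0.99, -0.142, 0.002], [-0.068, -0.487, -0.871], [0.125, 0.862, -0.491]] [ 0.422 -0.767  0.523]
{'time_s': 0.1, 'q': array([-1.40634285e+00,  1.81494409e-01,  1.60788987e+00, -3.39763499e-06,
        1.35380255e+00, -2.06269224e-01]), 'dq': array([-0.00034831, -0.00079618, -0.0025709 ,  0.00074935,  0.00114677,
        0.0011169 ]), 'joint_efforts': array([ 1.47703846e-03, -4.45874155e+01, -3.52236700e+01, -1.34819666e-04,
        4.03650105e-03,  2.02036387e-05]), 'eef_pos': array([ 0.20827264, -0.5354705 ,  0.25546742]), 'eef_rot': array([-7.96950417e-04,  9.82869337e-01,  1.84302009e-01,  1.50059177e-05]), 'wrist_force': array([0.11899477, 0.76261364, 0.16363081]), 'torque': array([ 0.05663505, -0.08470416,  0.01694996]), 'grasp_force': 0.0, 'opening': 0.9996076936728504}
```

View pics/top0.png

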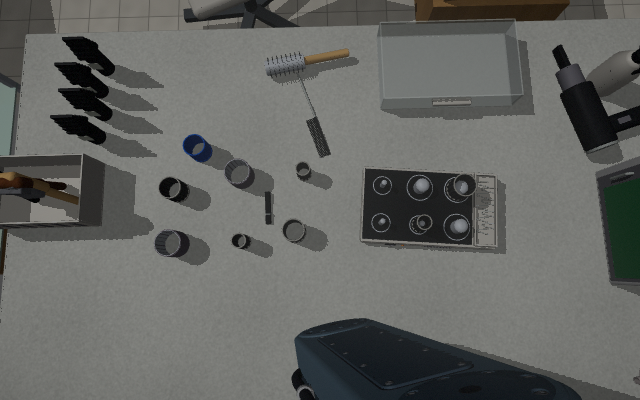

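View pics/side0.png

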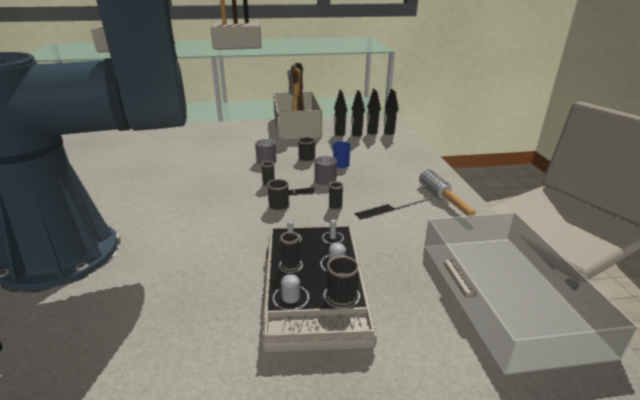

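The top view shows the loose tubes:
- Ribbed large: (172,189) and (293,230).
- Ribbed small: (303,171) and (241,241).
- Plain wide: (172,242) and (239,173).
- Blue decoy: (197,148).

The free thick posts are at (421,187) and (459,226), and the free thin posts at (382,184) and (381,222). I'll check these in close crops.

```bash
cat > h.py <<'E'
import numpy as np
def ray(c,u,v):
    d=c["R"].T@np.array([(u-c["cx"])/c["fx"],(v-c["cy"])/c["fy"],1]); return -c["R"].T@c["t"],d
def atz(c,u,v,z):
    o,d=ray(c,u,v); return o+d*(z-o[2])/d[2]
def proj(c,X):
    p=c["R"]@np.asarray(X)+c["t"]; return c["fx"]*p[0]/p[2]+c["cx"],c["fy"]*p[1]/p[2]+c["cy"]
def cloud(c):
    v,u=np.mgrid[:400,:640]; z=c["depth"]
    P=np.stack([(u-c["cx"])/c["fx"]*z,(v-c["cy"])/c["fy"]*z,z],-1)
    W=(P-c["t"])@c["R"]; W[z==0]=np.nan; return W
E
python3 - <<'E'
import pickle,cv2,numpy as np
from h import *
d=pickle.load(open("c0.pkl","rb"))
t=d["top"]["pixels"][:,:,::-1];s=d["side"]["pixels"][:,:,::-1]
a=cv2.resize(t[130:265,145:320],None,fx=4,fy=4,interpolation=cv2.INTER_CUBIC)
cv2.imwrite("pics/cl.png",a)
b=cv2.resize(s[130:310,225:385],None,fx=3.3,fy=3.3,interpolation=cv2.INTER_CUBIC)
cv2.imwrite("pics/cs.png",b)
# clusters from depth of both views, by height
for n in d:
    W=cloud(d[n]);
    for lo,hi,nm in((.052,.075,"loose"),(.065,.09,"posts"),(.09,.11,"loaded")):
        m=((W[...,2]>lo)&(W[...,2]<hi)&(W[...,0]>.2)&(W[...,0]<.6)&(W[...,1]>-.4)&(W[...,1]<.45)).astype(np.uint8)
        k,l,st,ce=cv2.connectedComponentsWithStats(m)
        for i in range(1,k):
            if st[i,4]>12:
                p=W[l==i];print(n,nm,np.round(ce[i]),st[i,4],"min",p.min(0).round(3),"max",p.max(0).round(3))
E
```

```text
top loose [302. 171.] 51 min [0.577 0.092 0.055] max [0.6   0.124 0.069]
top loose [238. 177.] 101 min [0.562 0.225 0.053] max [0.6   0.284 0.066]
top loose [168. 187.] 168 min [0.533 0.378 0.052] max [0.584 0.428 0.069]
top loose [464. 185.] 121 min [ 0.524 -0.263  0.052] max [ 0.562 -0.227  0.075]
top loose [420. 186.] 83 min [ 0.532 -0.171  0.052] max [ 0.562 -0.141  0.075]
top loose [453. 191.] 69 min [ 0.515 -0.244  0.053] max [ 0.556 -0.215  0.075]
top loose [382. 184.] 16 min [ 0.548 -0.075  0.053] max [ 0.555 -0.065  0.074]
top loose [425. 221.] 26 min [ 0.454 -0.163  0.052] max [ 0.476 -0.15   0.075]
top loose [292. 229.] 123 min [0.432 0.106 0.053] max [0.482 0.155 0.07 ]
top loose [457. 226.] 77 min [ 0.44  -0.246  0.052] max [ 0.469 -0.218  0.075]
top loose [415. 226.] 25 min [ 0.447 -0.144  0.053] max [ 0.467 -0.132  0.074]
top loose [168. 243.] 205 min [0.408 0.375 0.052] max [0.466 0.434 0.066]
top loose [238. 240.] 90 min [0.422 0.234 0.052] max [0.453 0.265 0.068]
top posts [469. 182.] 85 min [ 0.524 -0.264  0.065] max [ 0.563 -0.235  0.09 ]
top posts [454. 190.] 75 
[... 1969 characters left out ...]
n [ 0.551 -0.08   0.065] max [ 0.563 -0.072  0.079]
side posts [290. 239.] 36 min [ 0.455 -0.143  0.081] max [ 0.475 -0.136  0.09 ]
side posts [290. 251.] 203 min [ 0.448 -0.168  0.065] max [ 0.481 -0.152  0.09 ]
side posts [337. 249.] 187 min [ 0.534 -0.174  0.065] max [ 0.563 -0.147  0.079]
side posts [343. 268.] 243 min [ 0.523 -0.24   0.067] max [ 0.564 -0.217  0.09 ]
side posts [342. 283.] 371 min [ 0.517 -0.269  0.065] max [ 0.566 -0.236  0.09 ]
side posts [290. 282.] 243 min [ 0.442 -0.251  0.065] max [ 0.471 -0.221  0.08 ]
side loaded [290. 239.] 205 min [ 0.449 -0.168  0.09 ] max [ 0.481 -0.134  0.102]
side loaded [343. 267.] 367 min [ 0.516 -0.269  0.09 ] max [ 0.566 -0.216  0.102]
```

View pics/cl.png

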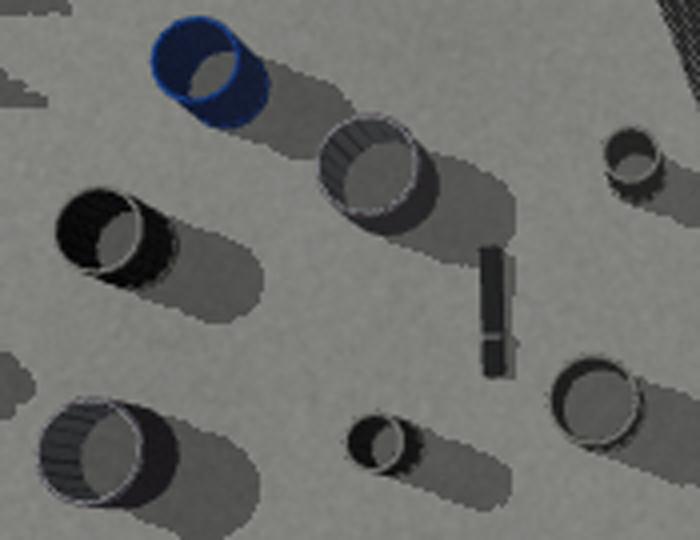

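View pics/cs.png

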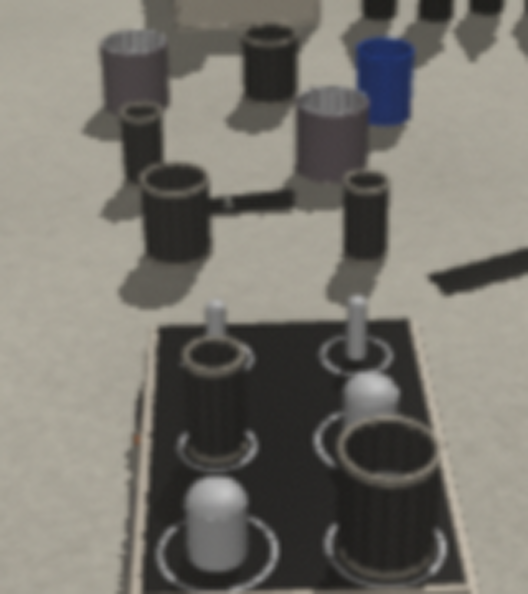

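The crops confirm the choice. Dark ribbed tubes with flanges are at (172,189) and (293,230) for large, and (241,241) and (303,171) for small. The greyish wide plain tubes are (172,242) and (239,173), and the blue decoy is (197,148). Free posts are as listed, and the two views agree within about 3 mm. Next I'll refine the fits and check obstacle heights.

```bash
cat >> h.py <<'E'
G={k:np.array(v) for k,v in dict(largeN=(.4585,.129),largeF=(.560,.4015),smallN=(.439,.2485),smallF=(.595,.107),
 thick1=(.548,-.1575),thick2=(.4555,-.234),thin1=(.555,-.073),thin2=(.471,-.0655)).items()}
def axes(o):
    from scipy.spatial.transform import Rotation as Ro
    w,x,y,z=o["eef_rot"]; return Ro.from_quat([x,y,z,w]).as_matrix()
def to(o,xy,z):  # shift in cm in tool axes
    M=axes(o); return np.round(M.T@(np.array([*xy,z])-o["eef_pos"])*100,2), "head",round(np.degrees(np.arctan2(M[1,0],M[0,0])),1)
E
python3 - <<'E'
import pickle
from h import *
d=pickle.load(open("c0.pkl","rb"))
for n in d:
    W=cloud(d[n])
    for k,p in G.items():
        r=np.hypot(W[...,0]-p[0],W[...,1]-p[1]); 
        m=(r<.04)&(W[...,2]>(.057 if k[0] in"ls" else .06))&(W[...,2]<.09)
        q=W[m]; print(n,k,m.sum(),"mid",((q.min(0)+q.max(0))/2).round(4)[:2],"size",np.ptp(q,0).round(3)[:2],"ztop",q[:,2].max().round(3),np.percentile(q[:,2],90).round(3))
    m=(abs(W[...,0]-.51)<.1)&(abs(W[...,1]+.11)<.02)&(W[...,2]<.05)&(W[...,2]>.02)
    print("deck z",np.median(W[m][:,2]), "comb/clip max z",[(float(np.nanmax(np.where(mm,W[...,2],0))).__round__(3)) for mm in ((np.hypot(W[...,0]-.64,W[...,1]-.06)<.03),(np.hypot(W[...,0]-.51,W[...,1]-.185)<.02))])
from bench import ctrl
o=ctrl.get_obs(); print(to(o,G["largeN"],.2))
E
```

```text
top largeN 113 mid [0.4571 0.1304] size [0.051 0.048] ztop 0.07 0.067
top largeF 139 mid [0.5586 0.4029] size [0.05  0.051] ztop 0.069 0.066
top smallN 76 mid [0.4376 0.2493] size [0.031 0.031] ztop 0.068 0.066
top smallF 71 mid [0.5932 0.1082] size [0.033 0.031] ztop 0.069 0.066
top thick1 162 mid [ 0.5469 -0.1557] size [0.029 0.03 ] ztop 0.083 0.079
top thick2 168 mid [ 0.4547 -0.2325] size [0.029 0.03 ] ztop 0.081 0.079
top thin1 30 mid [ 0.5536 -0.0705] size [0.011 0.011] ztop 0.081 0.08
top thin2 29 mid [ 0.4697 -0.0635] size [0.011 0.011] ztop 0.081 0.08
deck z 0.036417669853265486 comb/clip max z [0.009, 0.015]
side largeN 135 mid [0.4604 0.1276] size [0.048 0.051] ztop 0.066 0.065
side largeF 82 mid [0.5621 0.3997] size [0.05  0.052] ztop 0.066 0.065
side smallN 63 mid [0.4406 0.2471] size [0.034 0.035] ztop 0.065 0.064
side smallF 85 mid [0.5961 0.1049] size [0.034 0.035] ztop 0.066 0.064
side thick1 205 mid [ 0.5487 -0.1607] size [0.029 0.026] ztop 0.079 0.078
side thick2 282 mid [ 0.4569 -0.236 ] size [0.029 0.031] ztop 0.08 0.078
side thin1 58 mid [ 0.5567 -0.0765] size [0.012 0.01 ] ztop 0.079 0.078
side thin2 58 mid [ 0.4727 -0.0674] size [0.011 0.011] ztop 0.079 0.078
deck z 0.03633919576704539 comb/clip max z [0.006, 0.012]
(array([ 47.39, -52.86,   5.64]), 'head', np.float64(21.2))
```

Request:
{"api": "servo_tool", "payload": {
  "motion": [
    [[3,-3.5,0,-8,-1],[6,-7,0,-16,-1],[9,-10.5,0,-24,-1],[12,-14,0,-24,-1],[15,-17.5,0,-24,-1]]
  ]
}}

```text
time_s: 0.6
eef_pos: [0.2849, -0.3165, 0.2558]
eef_rot: [-0.0, 0.923, 0.384, 0.0]
wrist_force: [0.7, 0.2, -0.1]
opening: 1.0
grasp_force: 0.0
```

```bash
cat > n.py <<'E'
import sys
from bench import ctrl
from h import *
o=ctrl.get_obs()
print(to(o,G[sys.argv[1]]+np.array([float(a) for a in sys.argv[3:5]] or [0,0]),float(sys.argv[2])),o["eef_pos"].round(4),"t",o["time_s"],"op",round(o["opening"],3),"gf",round(o["grasp_force"],1),"F",o["wrist_force"].round(1),"q1,6",o["q"][[0,5]].round(2))
E
python3 n.py largeN .13
```

```text
(array([ 43.85, -19.05,  12.61]), 'head', np.float64(45.2)) [ 0.2849 -0.3165  0.2558] t 0.6 op 1.0 gf 0.0 F [ 0.7  0.2 -0.1] q1,6 [-1.12 -0.34]
```

Request:
{"api": "servo_tool", "payload": {
  "motion": [
    [[4.4,-1.9,0,0,-1],[8.8,-3.8,0,0,-1],[13.2,-5.7,0,0,-1],[17.6,-7.6,0,0,-1],[22,-9.5,0,0,-1]]
  ]
}}

```text
time_s: 1.1
eef_pos: [0.3723, -0.0934, 0.2563]
eef_rot: [0.0, 0.923, 0.384, 0.0]
wrist_force: [0.4, -0.1, 0.2]
opening: 0.999
grasp_force: 0.0
```

Request:
{"api": "servo_tool", "payload": {
  "motion": [
    [[4.4,-1.9,2.5,0,-1],[8.8,-3.8,5,0,-1],[13.2,-5.7,7.5,0,-1],[17.6,-7.6,10,0,-1],[21.9,-9.5,12,0,-1]]
  ]
}}

```text
time_s: 1.6
eef_pos: [0.4531, 0.1143, 0.1421]
eef_rot: [-0.0, 0.923, 0.385, -0.0]
wrist_force: [0.5, -0.0, 1.0]
opening: 1.0
grasp_force: 0.0
```

```bash
python3 n.py largeN .042
```

```text
(array([ 1.43, -0.65, 10.01]), 'head', np.float64(45.3)) [0.4531 0.1143 0.1421] t 1.6 op 1.0 gf 0.0 F [ 0.5 -0.   1. ] q1,6 [-0.01  0.77]
```

Request:
{"api": "servo_tool", "payload": {
  "motion": [
    [[0,0,0,0,-1],[0,0,0,0,-1]]
  ]
}}

```text
time_s: 1.8
eef_pos: [0.4523, 0.1133, 0.1422]
eef_rot: [-0.0, 0.922, 0.386, -0.001]
wrist_force: [-0.5, 0.9, -0.0]
opening: 0.995
grasp_force: 0.0
```

```bash
python3 n.py largeN .042
```

```text
(array([ 1.57, -0.64, 10.01]), 'head', np.float64(45.4)) [0.4523 0.1133 0.1422] t 1.8 op 0.995 gf 0.0 F [-0.5  0.9 -0. ] q1,6 [-0.01  0.77]
```

Request:
{"api": "servo_tool", "payload": {
  "motion": [
    [[1.55,-0.65,1,0,-1],[1.55,-0.65,4,0,-1],[1.55,-0.65,7,0,-1],[1.55,-0.65,9,0,-1],[1.55,-0.65,10,0,-1]]
  ]
}}

```text
time_s: 2.3
eef_pos: [0.4589, 0.1265, 0.0425]
eef_rot: [-0.0, 0.923, 0.384, -0.001]
wrist_force: [0.6, -0.5, -0.7]
opening: 0.999
grasp_force: 0.0
```

Request:
{"api": "servo_tool", "payload": {
  "motion": [
    [[0,0,0,0,0],[0,0,0,0,0.5],[0,0,0,0,1],[0,0,0,0,1],[0,0,0,0,1]]
  ]
}}

```text
time_s: 2.8
eef_pos: [0.4609, 0.1277, 0.0451]
eef_rot: [0.001, 0.923, 0.385, 0.001]
wrist_force: [-1.6, -1.5, 7.2]
opening: 0.593
grasp_force: 62.2
```

```bash
python3 n.py largeN .17
```

```text
(array([ -0.05,  -0.23, -12.49]), 'head', np.float64(45.3)) [0.4609 0.1277 0.0451] t 2.8 op 0.593 gf 62.2 F [-1.6 -1.5  7.2] q1,6 [0.02 0.8 ]
```

Request:
{"api": "servo_tool", "payload": {
  "motion": [
    [[0,0,-1,0,1],[0,0,-4,0,1],[0,0,-8,0,1],[0,0,-12,0,1],[0,0,-13,0,1]]
  ]
}}

```text
time_s: 3.3
eef_pos: [0.4626, 0.1282, 0.1792]
eef_rot: [0.002, 0.923, 0.385, 0.005]
wrist_force: [1.1, 0.1, -0.6]
opening: 0.594
grasp_force: 62.5
```

```bash
python3 n.py thick2 .17
```

```text
(array([-26.23,  24.98,   0.9 ]), 'head', np.float64(45.3)) [0.4626 0.1282 0.1792] t 3.3 op 0.594 gf 62.5 F [ 1.1  0.1 -0.6] q1,6 [0.02 0.8 ]
```

Request:
{"api": "servo_tool", "payload": {
  "motion": [
    [[-2.6,2.5,0,0,1],[-5.2,5,0,0,1],[-7.8,7.5,0,0,1],[-10.4,10,0,0,1],[-13,12.5,0,0,1]]
  ]
}}

```text
time_s: 3.8
eef_pos: [0.4564, -0.0536, 0.1735]
eef_rot: [0.0, 0.923, 0.385, 0.0]
wrist_force: [-0.2, 0.3, -0.7]
opening: 0.594
grasp_force: 62.5
```

Request:
{"api": "servo_tool", "payload": {
  "motion": [
    [[-2.6,2.5,0,0,1],[-5.2,5,0,0,1],[-7.8,7.5,0,0,1],[-10.4,10,0,0,1],[-13,12.4,0,0,1]]
  ]
}}

```text
time_s: 4.3
eef_pos: [0.453, -0.2334, 0.1734]
eef_rot: [0.0, 0.923, 0.385, 0.0]
wrist_force: [0.5, -0.6, 0.2]
opening: 0.592
grasp_force: 62.5
```

Request:
{"api": "servo_tool", "payload": {
  "motion": [
    [[0,0,0,0,1],[0,0,0,0,1]]
  ]
}}

```text
time_s: 4.5
eef_pos: [0.4529, -0.2322, 0.1731]
eef_rot: [-0.0, 0.923, 0.384, -0.0]
wrist_force: [0.6, 0.4, -0.6]
opening: 0.594
grasp_force: 62.6
```

```bash
cat > look.py <<'E'
import sys,cv2
from bench import ctrl
from h import *
n,cam,u,v=sys.argv[1],sys.argv[2],int(sys.argv[3]),int(sys.argv[4]); c=ctrl.camera(cam)
im=c["pixels"][v-60:v+60,u-75:u+75,::-1]
cv2.imwrite(f"pics/{n}.png",cv2.resize(im,None,fx=4,fy=4,interpolation=cv2.INTER_CUBIC))
E
python3 n.py thick2 .17; python3 look.py a side 300 240
```

```text
(array([0.06, 0.31, 0.31]), 'head', np.float64(45.1)) [ 0.4529 -0.2322  0.1731] t 4.5 op 0.594 gf 62.6 F [ 0.6  0.4 -0.6] q1,6 [-0.71  0.08]
```

View pics/a.png

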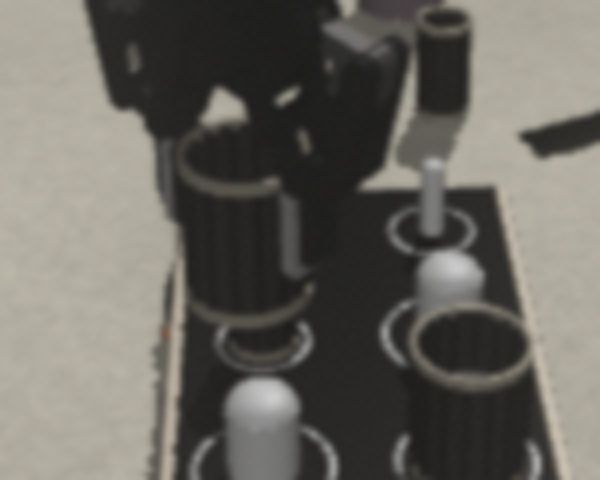

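The picture shows the large roller held upright over the deck at crop (245,220), with its lower rim level. I'll lower it on the thick post in front.

Request:
{"api": "servo_tool", "payload": {
  "motion": [
    [[0,0.3,0,0,1],[0,0.3,2,0,1],[0,0.3,4,0,1],[0,0.3,6,0,1],[0,0.3,8,0,1]]
  ]
}}

```text
time_s: 5.05
eef_pos: [0.4558, -0.233, 0.0928]
eef_rot: [0.0, 0.923, 0.386, 0.0]
wrist_force: [-0.8, -0.1, -0.4]
opening: 0.589
grasp_force: 62.6
```

Request:
{"api": "servo_tool", "payload": {
  "motion": [
    [[0,0,0.6,0,1],[0,0,1.1,0,1],[0,0,1.4,0,1],[0,0,1.6,0,1],[0,0,1.6,0,1]]
  ]
}}

```text
time_s: 5.55
eef_pos: [0.4558, -0.2336, 0.081]
eef_rot: [-0.0, 0.923, 0.385, -0.0]
wrist_force: [-13.1, 9.4, 30.2]
opening: 0.589
grasp_force: 65.0
```

```bash
python3 n.py thick2 .0785; python3 look.py b side 300 260
```

```text
(array([-0.05,  0.  ,  0.25]), 'head', np.float64(45.3)) [ 0.4558 -0.2336  0.081 ] t 5.55 op 0.589 gf 65.0 F [-13.1   9.4  30.2] q1,6 [-0.71  0.07]
```

View pics/b.png

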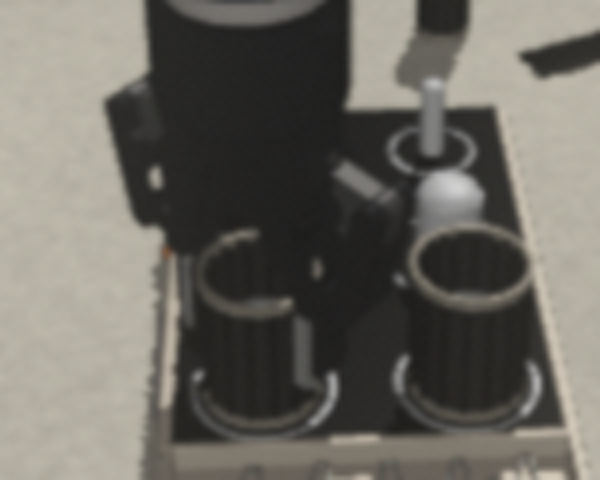

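The roller is on the post with its bottom rim inside the ring at crop (255,400), level with its neighbour. I'll release it and back off.

Request:
{"api": "servo_tool", "payload": {
  "motion": [
    [[0,0,-0.2,0,0.5],[0,0,-0.2,0,-0.5],[0,0,-0.2,0,-1],[0,0,-0.2,0,-1],[0,0,-0.2,0,-1]]
  ]
}}

```text
time_s: 6.1
eef_pos: [0.4555, -0.2341, 0.0792]
eef_rot: [-0.0, 0.923, 0.385, -0.0]
wrist_force: [0.6, 0.1, -0.4]
opening: 0.999
grasp_force: 0.0
```

Request:
{"api": "servo_tool", "payload": {
  "motion": [
    [[0,0,-2,0,-1],[0,0,-4.5,0,-1],[0,0,-7,0,-1],[0,0,-9.5,0,-1],[0,0,-10,0,-1]]
  ]
}}

```text
time_s: 6.6
eef_pos: [0.4569, -0.2353, 0.1822]
eef_rot: [0.002, 0.923, 0.385, 0.001]
wrist_force: [0.2, 0.4, -0.2]
opening: 1.001
grasp_force: 0.0
```

```bash
python3 n.py largeF .15
```

```text
(array([ 52.48, -37.53,   3.05]), 'head', np.float64(45.2)) [ 0.4569 -0.2353  0.1822] t 6.6 op 1.001 gf 0.0 F [ 0.2  0.4 -0.2] q1,6 [-0.71  0.07]
```

Request:
{"api": "servo_tool", "payload": {
  "motion": [
    [[3.5,-2.5,0,0,-1],[7,-5,0,0,-1],[10.5,-7.5,0,0,-1],[14,-10,0,0,-1],[17.5,-12.5,0,0,-1]]
  ]
}}

```text
time_s: 7.1
eef_pos: [0.4894, -0.0201, 0.1783]
eef_rot: [-0.0, 0.923, 0.384, -0.0]
wrist_force: [0.4, -0.3, 0.2]
opening: 1.005
grasp_force: 0.0
```

Request:
{"api": "servo_tool", "payload": {
  "motion": [
    [[3.5,-2.5,0,0,-1],[7,-5,0,0,-1],[10.5,-7.5,0,0,-1],[14,-10,0,0,-1],[17.5,-12.5,0,0,-1]]
  ]
}}

```text
time_s: 7.6
eef_pos: [0.5238, 0.1921, 0.178]
eef_rot: [-0.0, 0.923, 0.385, -0.001]
wrist_force: [0.8, -0.1, 1.0]
opening: 0.999
grasp_force: 0.0
```

Request:
{"api": "servo_tool", "payload": {
  "motion": [
    [[3.5,-2.5,0,0,-1],[7,-5,0,0,-1],[10.5,-7.5,0,0,-1],[14,-10,0,0,-1],[17.5,-12.5,0,0,-1]]
  ]
}}

```text
time_s: 8.1
eef_pos: [0.5583, 0.4042, 0.1774]
eef_rot: [0.0, 0.923, 0.385, -0.001]
wrist_force: [1.0, 0.0, 0.4]
opening: 0.999
grasp_force: 0.0
```

Request:
{"api": "servo_tool", "payload": {
  "motion": [
    [[0,0,0,0,-1],[0,0,0,0,-1]]
  ]
}}

```text
time_s: 8.3
eef_pos: [0.5578, 0.4032, 0.1771]
eef_rot: [0.0, 0.923, 0.386, -0.001]
wrist_force: [-0.1, -0.6, 0.1]
opening: 1.004
grasp_force: 0.0
```

```bash
python3 n.py largeF .044
```

```text
(array([ 0.06,  0.28, 13.31]), 'head', np.float64(45.4)) [0.5578 0.4032 0.1771] t 8.3 op 1.004 gf 0.0 F [-0.1 -0.6  0.1] q1,6 [0.45 1.23]
```

Request:
{"api": "servo_tool", "payload": {
  "motion": [
    [[0,0.3,3,0,-1],[0,0.3,6,0,-1],[0,0.3,9,0,-1],[0,0.3,12,0,-1],[0,0.3,13.3,0,-1]]
  ]
}}

```text
time_s: 8.8
eef_pos: [0.5589, 0.3978, 0.0423]
eef_rot: [0.0, 0.923, 0.384, -0.003]
wrist_force: [-0.2, 0.0, -0.9]
opening: 1.001
grasp_force: 0.0
```

Request:
{"api": "servo_tool", "payload": {
  "motion": [
    [[0,0,0,0,0],[0,0,0,0,0.5],[0,0,0,0,1],[0,0,0,0,1],[0,0,0,0,1]]
  ]
}}

```text
time_s: 9.3
eef_pos: [0.5623, 0.4012, 0.0486]
eef_rot: [-0.0, 0.923, 0.385, 0.002]
wrist_force: [-0.6, -0.9, 6.1]
opening: 0.593
grasp_force: 62.5
```

Request:
{"api": "servo_tool", "payload": {
  "motion": [
    [[0,0,-1,0,1],[0,0,-4,0,1],[0,0,-8,0,1],[0,0,-12,0,1],[0,0,-13,0,1]]
  ]
}}

```text
time_s: 9.8
eef_pos: [0.5633, 0.402, 0.1832]
eef_rot: [-0.0, 0.923, 0.385, 0.005]
wrist_force: [0.5, 0.6, 1.0]
opening: 0.586
grasp_force: 62.4
```

```bash
python3 n.py thick1 .17
```

```text
(array([-40.83,  38.29,   1.08]), 'head', np.float64(45.3)) [0.5633 0.402  0.1832] t 9.8 op 0.586 gf 62.4 F [0.5 0.6 1. ] q1,6 [0.45 1.23]
```

Request:
{"api": "servo_tool", "payload": {
  "motion": [
    [[-2.7,2.6,0,0,1],[-5.4,5.1,0,0,1],[-8.2,7.7,0,0,1],[-10.9,10.2,0,0,1],[-13.6,12.8,0,0,1]]
  ]
}}

```text
time_s: 10.3
eef_pos: [0.5552, 0.2126, 0.176]
eef_rot: [-0.0, 0.923, 0.385, -0.001]
wrist_force: [-0.1, -0.2, 0.1]
opening: 0.59
grasp_force: 62.4
```

Request:
{"api": "servo_tool", "payload": {
  "motion": [
    [[-2.7,2.6,0,0,1],[-5.4,5.1,0,0,1],[-8.2,7.7,0,0,1],[-10.9,10.2,0,0,1],[-13.6,12.8,0,0,1]]
  ]
}}

```text
time_s: 10.8
eef_pos: [0.5504, 0.026, 0.1761]
eef_rot: [-0.0, 0.923, 0.385, -0.0]
wrist_force: [0.4, 0.0, -0.1]
opening: 0.592
grasp_force: 62.4
```

Request:
{"api": "servo_tool", "payload": {
  "motion": [
    [[-2.7,2.6,0,0,1],[-5.4,5.1,0,0,1],[-8.2,7.7,0,0,1],[-10.9,10.2,0,0,1],[-13.6,12.8,0,0,1]]
  ]
}}

```text
time_s: 11.3
eef_pos: [0.5456, -0.1606, 0.1761]
eef_rot: [-0.0, 0.923, 0.385, -0.0]
wrist_force: [0.2, 0.3, -0.2]
opening: 0.591
grasp_force: 62.4
```

Request:
{"api": "servo_tool", "payload": {
  "motion": [
    [[0,0,0,0,1],[0,0,0,0,1]]
  ]
}}

```text
time_s: 11.5
eef_pos: [0.5458, -0.16, 0.176]
eef_rot: [-0.001, 0.923, 0.384, -0.0]
wrist_force: [-1.7, 0.6, -0.2]
opening: 0.591
grasp_force: 62.4
```

```bash
python3 n.py thick1 .083
```

```text
(array([ 0.33, -0.01,  9.3 ]), 'head', np.float64(45.1)) [ 0.5458 -0.16    0.176 ] t 11.5 op 0.591 gf 62.4 F [-1.7  0.6 -0.2] q1,6 [-0.49  0.29]
```

Request:
{"api": "servo_tool", "payload": {
  "motion": [
    [[0.3,0,0,0,1],[0.3,0,2,0,1],[0.3,0,4,0,1],[0.3,0,6,0,1],[0.3,0,8,0,1]]
  ]
}}

```text
time_s: 12.0
eef_pos: [0.5487, -0.1555, 0.0956]
eef_rot: [-0.0, 0.923, 0.386, 0.0]
wrist_force: [0.1, 0.0, -0.4]
opening: 0.595
grasp_force: 62.4
```

Request:
{"api": "servo_tool", "payload": {
  "motion": [
    [[0,0,0.5,0,1],[0,0,0.9,0,1],[0,0,1.2,0,1],[0,0,1.5,0,1],[0,0,1.5,0,1]]
  ]
}}

```text
time_s: 12.5
eef_pos: [0.5492, -0.1571, 0.0845]
eef_rot: [0.0, 0.923, 0.385, 0.0]
wrist_force: [-8.9, 5.1, 16.8]
opening: 0.59
grasp_force: 63.9
```

```bash
python3 n.py thick1 .083; python3 look.py c side 310 250
```

```text
(array([-0.11, -0.06,  0.15]), 'head', np.float64(45.3)) [ 0.5492 -0.1571  0.0845] t 12.5 op 0.59 gf 63.9 F [-8.9  5.1 16.8] q1,6 [-0.49  0.29]
```

View pics/c.png

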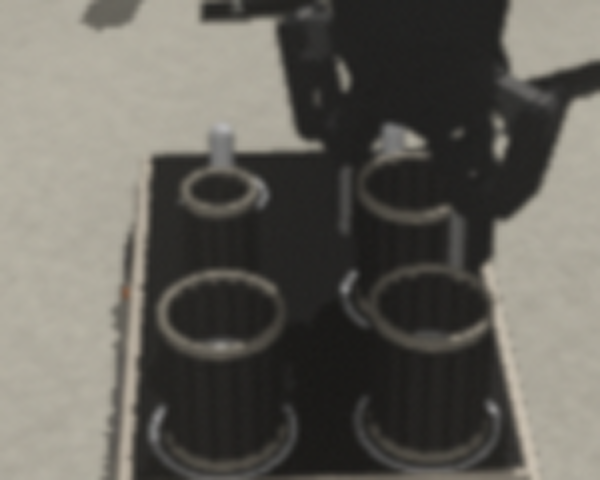

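The first large roller stands seated at crop (220,370), and the second is over its post with its rim at (405,185). Contact is at the expected height, so I'll release it and go for the near small one.

Request:
{"api": "servo_tool", "payload": {
  "motion": [
    [[0,0,-0.2,0,0.5],[0,0,-0.2,0,-0.5],[0,0,-0.2,0,-1],[0,0,-0.2,0,-1],[0,0,-0.2,0,-1]]
  ]
}}

```text
time_s: 13.05
eef_pos: [0.5484, -0.1574, 0.0832]
eef_rot: [-0.0, 0.923, 0.385, -0.0]
wrist_force: [-0.2, 1.3, 0.7]
opening: 0.999
grasp_force: 0.0
```

Request:
{"api": "servo_tool", "payload": {
  "motion": [
    [[0,0,-2,0,-1],[0,0,-4.5,0,-1],[0,0,-7,0,-1],[0,0,-9,0,-1],[0,0,-9,0,-1]]
  ]
}}

```text
time_s: 13.55
eef_pos: [0.5503, -0.1584, 0.1765]
eef_rot: [0.002, 0.923, 0.385, 0.002]
wrist_force: [-0.0, 0.0, 0.5]
opening: 0.999
grasp_force: 0.0
```

```bash
python3 n.py smallN .15
```

```text
(array([ 21.05, -36.56,   2.48]), 'head', np.float64(45.2)) [ 0.5503 -0.1584  0.1765] t 13.55 op 0.999 gf 0.0 F [-0.   0.   0.5] q1,6 [-0.49  0.29]
```

Request:
{"api": "servo_tool", "payload": {
  "motion": [
    [[2.1,-3.7,0,0,-1],[4.2,-7.4,0,0,-1],[6.3,-11,0,0,-1],[8.4,-14.7,0,0,-1],[10.5,-18.3,0,0,-1]]
  ]
}}

```text
time_s: 14.05
eef_pos: [0.4911, 0.0475, 0.1721]
eef_rot: [-0.0, 0.923, 0.384, -0.001]
wrist_force: [0.3, 0.4, 1.0]
opening: 1.002
grasp_force: 0.0
```

Request:
{"api": "servo_tool", "payload": {
  "motion": [
    [[2.1,-3.7,0,0,-1],[4.2,-7.4,0,0,-1],[6.3,-11,0,0,-1],[8.4,-14.7,0,0,-1],[10.5,-18.3,0,0,-1]]
  ]
}}

```text
time_s: 14.55
eef_pos: [0.4351, 0.2509, 0.1722]
eef_rot: [-0.0, 0.923, 0.385, -0.001]
wrist_force: [0.4, 0.4, 0.5]
opening: 1.003
grasp_force: 0.0
```

Request:
{"api": "servo_tool", "payload": {
  "motion": [
    [[0,0,0,0,-1],[0,0,0,0,-1]]
  ]
}}

```text
time_s: 14.75
eef_pos: [0.4355, 0.25, 0.1723]
eef_rot: [0.0, 0.923, 0.386, -0.001]
wrist_force: [0.9, -0.8, -0.3]
opening: 0.998
grasp_force: 0.0
```

```bash
python3 n.py smallN .05
```

```text
(array([ 0.16,  0.36, 12.23]), 'head', np.float64(45.4)) [0.4355 0.25   0.1723] t 14.75 op 0.998 gf 0.0 F [ 0.9 -0.8 -0.3] q1,6 [0.28 1.06]
```

Request:
{"api": "servo_tool", "payload": {
  "motion": [
    [[0.15,0.35,3,0,-1],[0.15,0.35,6,0,-1],[0.15,0.35,9,0,-1],[0.15,0.35,11.5,0,-1],[0.15,0.35,12.2,0,-1]]
  ]
}}

```text
time_s: 15.25
eef_pos: [0.438, 0.2459, 0.0481]
eef_rot: [-0.0, 0.923, 0.384, -0.003]
wrist_force: [-0.8, 0.2, -0.5]
opening: 1.001
grasp_force: 0.0
```

Request:
{"api": "servo_tool", "payload": {
  "motion": [
    [[0,0,0,0,0],[0,0,0,0,0.3],[0,0,0,0,0.5],[0,0,0,0,0.7],[0,0,0,0,1]]
  ]
}}

```text
time_s: 15.75
eef_pos: [0.4412, 0.2483, 0.053]
eef_rot: [0.0, 0.923, 0.385, 0.001]
wrist_force: [-0.3, -2.3, 5.6]
opening: 0.39
grasp_force: 59.3
```

Request:
{"api": "servo_tool", "payload": {
  "motion": [
    [[0,0,0,0,1],[0,0,0,0,1]]
  ]
}}

```text
time_s: 15.95
eef_pos: [0.4412, 0.2483, 0.0531]
eef_rot: [0.0, 0.923, 0.385, 0.001]
wrist_force: [-0.3, -1.2, 5.6]
opening: 0.391
grasp_force: 59.3
```

```bash
python3 n.py thin2 .17
```

```text
(array([-20.17,  24.22, -11.7 ]), 'head', np.float64(45.3)) [0.4412 0.2483 0.0531] t 15.95 op 0.391 gf 59.3 F [-0.3 -1.2  5.6] q1,6 [0.28 1.06]
```

Request:
{"api": "servo_tool", "payload": {
  "motion": [
    [[0,0,-1,0,1],[0,0,-4,0,1],[0,0,-8,0,1],[0,0,-12,0,1],[0,0,-12.5,0,1]]
  ]
}}

```text
time_s: 16.45
eef_pos: [0.4432, 0.2492, 0.1829]
eef_rot: [0.001, 0.923, 0.385, 0.005]
wrist_force: [1.0, 0.1, 0.7]
opening: 0.389
grasp_force: 59.6
```

Request:
{"api": "servo_tool", "payload": {
  "motion": [
    [[-2,2.4,0,0,1],[-4,4.8,0,0,1],[-6,7.3,0,0,1],[-8,9.7,0,0,1],[-10,12.1,0,0,1]]
  ]
}}

```text
time_s: 16.95
eef_pos: [0.4553, 0.0908, 0.1767]
eef_rot: [0.0, 0.923, 0.385, 0.0]
wrist_force: [0.5, 0.9, -0.1]
opening: 0.388
grasp_force: 59.6
```

Request:
{"api": "servo_tool", "payload": {
  "motion": [
    [[-2,2.4,0,0,1],[-4,4.8,0,0,1],[-6,7.3,0,0,1],[-8,9.7,0,0,1],[-10.1,12.1,0,0,1]]
  ]
}}

```text
time_s: 17.45
eef_pos: [0.4701, -0.0662, 0.1767]
eef_rot: [0.0, 0.923, 0.385, 0.0]
wrist_force: [-0.3, -0.8, -0.6]
opening: 0.391
grasp_force: 59.6
```

Request:
{"api": "servo_tool", "payload": {
  "motion": [
    [[0,0,0,0,1],[0,0,0,0,1]]
  ]
}}

```text
time_s: 17.65
eef_pos: [0.47, -0.0654, 0.1764]
eef_rot: [-0.0, 0.923, 0.384, 0.0]
wrist_force: [-0.1, 0.8, -0.0]
opening: 0.393
grasp_force: 59.7
```

```bash
python3 n.py thin2 .089; python3 look.py d side 290 210
```

```text
(array([0.06, 0.08, 8.74]), 'head', np.float64(45.1)) [ 0.47   -0.0654  0.1764] t 17.65 op 0.393 gf 59.7 F [-0.1  0.8 -0. ] q1,6 [-0.39  0.39]
```

View pics/d.png

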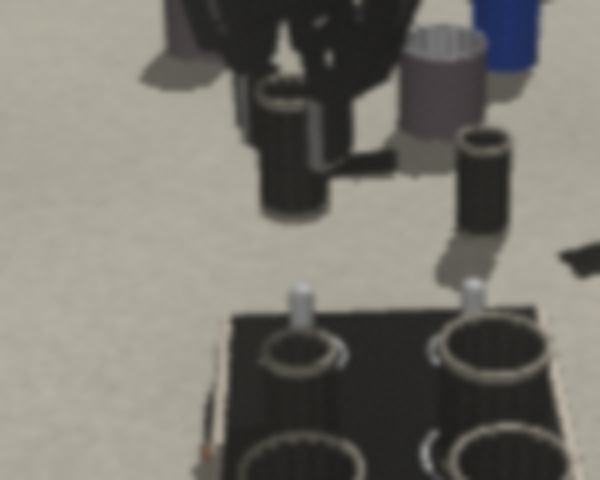

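The small roller is upright at (295,150), above the thin post at (302,300). I'll lower it.

Request:
{"api": "servo_tool", "payload": {
  "motion": [
    [[0.1,0.1,1,0,1],[0.1,0.1,2.5,0,1],[0.1,0.1,4.2,0,1],[0.1,0.1,6,0,1],[0.1,0.1,7.5,0,1]]
  ]
}}

```text
time_s: 18.2
eef_pos: [0.4711, -0.0636, 0.0997]
eef_rot: [-0.001, 0.923, 0.385, -0.0]
wrist_force: [-1.0, 0.4, 0.1]
opening: 0.387
grasp_force: 59.7
```

Request:
{"api": "servo_tool", "payload": {
  "motion": [
    [[0,0,0.6,0,1],[0,0,1,0,1],[0,0,1.3,0,1],[0,0,1.6,0,1],[0,0,1.6,0,1]]
  ]
}}

```text
time_s: 18.7
eef_pos: [0.4722, -0.0646, 0.0888]
eef_rot: [-0.0, 0.923, 0.385, -0.0]
wrist_force: [-14.6, 6.0, 34.2]
opening: 0.388
grasp_force: 63.0
```

```bash
python3 n.py thin2 .089
```

```text
(array([-0.15, -0.02, -0.02]), 'head', np.float64(45.3)) [ 0.4722 -0.0646  0.0888] t 18.7 op 0.388 gf 63.0 F [-14.6   6.   34.2] q1,6 [-0.39  0.39]
```

Request:
{"api": "servo_tool", "payload": {
  "motion": [
    [[0,0,-0.2,0,0.5],[0,0,-0.2,0,-0.5],[0,0,-0.2,0,-1],[0,0,-0.2,0,-1],[0,0,-0.2,0,-1]]
  ]
}}

```text
time_s: 19.2
eef_pos: [0.4716, -0.0651, 0.0871]
eef_rot: [-0.0, 0.923, 0.385, -0.0]
wrist_force: [-0.1, 0.1, 0.5]
opening: 0.998
grasp_force: 0.0
```

Request:
{"api": "servo_tool", "payload": {
  "motion": [
    [[0,0,-2,0,-1],[0,0,-4.5,0,-1],[0,0,-7,0,-1],[0,0,-8,0,-1],[0,0,-8,0,-1]]
  ]
}}

```text
time_s: 19.7
eef_pos: [0.4727, -0.0655, 0.1685]
eef_rot: [0.001, 0.923, 0.385, 0.001]
wrist_force: [0.5, -0.1, -1.7]
opening: 0.999
grasp_force: 0.0
```

```bash
python3 n.py smallF .15
```

```text
(array([20.86, -3.46,  1.87]), 'head', np.float64(45.2)) [ 0.4727 -0.0655  0.1685] t 19.7 op 0.999 gf 0.0 F [ 0.5 -0.1 -1.7] q1,6 [-0.39  0.39]
```

Request:
{"api": "servo_tool", "payload": {
  "motion": [
    [[4.2,-0.7,0,0,-1],[8.4,-1.4,0,0,-1],[12.6,-2.1,0,0,-1],[16.8,-2.8,0,0,-1],[20.9,-3.5,0,0,-1]]
  ]
}}

```text
time_s: 20.2
eef_pos: [0.5939, 0.1095, 0.1651]
eef_rot: [-0.001, 0.923, 0.385, -0.001]
wrist_force: [0.3, -0.1, -0.0]
opening: 0.999
grasp_force: 0.0
```

Request:
{"api": "servo_tool", "payload": {
  "motion": [
    [[0,0,0,0,-1],[0,0,0,0,-1]]
  ]
}}

```text
time_s: 20.4
eef_pos: [0.593, 0.1088, 0.165]
eef_rot: [-0.001, 0.923, 0.386, -0.002]
wrist_force: [1.0, -0.3, 1.1]
opening: 1.001
grasp_force: 0.0
```

```bash
python3 n.py smallF .05; python3 look.py e side 320 190
```

```text
(array([ 0.04,  0.29, 11.5 ]), 'head', np.float64(45.4)) [0.593  0.1088 0.165 ] t 20.4 op 1.001 gf 0.0 F [ 1.  -0.3  1.1] q1,6 [-0.02  0.76]
```

View pics/e.png

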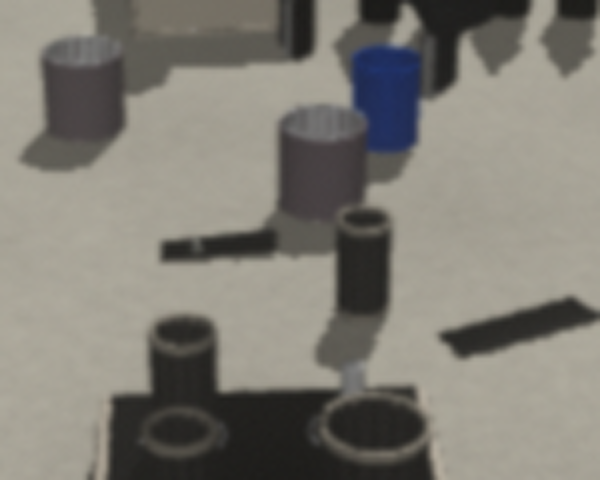

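The third roller stands on its post at (183,360), the last small one is at (362,260), and the self-grips are undisturbed. I'll grasp the last one.

Request:
{"api": "servo_tool", "payload": {
  "motion": [
    [[0,0.3,2.5,0,-1],[0,0.3,5.5,0,-1],[0,0.3,8.5,0,-1],[0,0.3,10.8,0,-1],[0,0.3,11.5,0,-1]]
  ]
}}

```text
time_s: 20.95
eef_pos: [0.593, 0.1046, 0.0489]
eef_rot: [-0.001, 0.923, 0.384, -0.003]
wrist_force: [-1.3, -0.1, 0.7]
opening: 1.001
grasp_force: 0.0
```

Request:
{"api": "servo_tool", "payload": {
  "motion": [
    [[0,0,0,0,0],[0,0,0,0,0.3],[0,0,0,0,0.5],[0,0,0,0,0.7],[0,0,0,0,1]]
  ]
}}

```text
time_s: 21.45
eef_pos: [0.5974, 0.1058, 0.0543]
eef_rot: [0.001, 0.923, 0.385, 0.001]
wrist_force: [-1.2, -0.9, 7.0]
opening: 0.387
grasp_force: 59.6
```

Request:
{"api": "servo_tool", "payload": {
  "motion": [
    [[0,0,0,0,1],[0,0,0,0,1]]
  ]
}}

```text
time_s: 21.65
eef_pos: [0.5974, 0.1058, 0.0543]
eef_rot: [0.001, 0.923, 0.385, 0.001]
wrist_force: [-1.2, -0.2, 6.6]
opening: 0.39
grasp_force: 59.6
```

Request:
{"api": "servo_tool", "payload": {
  "motion": [
    [[0,0,-1,0,1],[0,0,-4,0,1],[0,0,-8,0,1],[0,0,-12,0,1],[0,0,-12.5,0,1]]
  ]
}}

```text
time_s: 22.15
eef_pos: [0.5996, 0.1061, 0.1845]
eef_rot: [0.002, 0.923, 0.385, 0.005]
wrist_force: [0.0, -0.0, -0.2]
opening: 0.388
grasp_force: 59.5
```

```bash
python3 n.py thin1 .175
```

```text
(array([-15.87,   9.42,   0.91]), 'head', np.float64(45.3)) [0.5996 0.1061 0.1845] t 22.15 op 0.388 gf 59.5 F [ 0.  -0.  -0.2] q1,6 [-0.02  0.76]
```

Request:
{"api": "servo_tool", "payload": {
  "motion": [
    [[-3.2,1.9,0,0,1],[-6.4,3.8,0,0,1],[-9.6,5.6,0,0,1],[-12.8,7.5,0,0,1],[-15.8,9.3,0,0,1]]
  ]
}}

```text
time_s: 22.65
eef_pos: [0.5501, -0.073, 0.1774]
eef_rot: [-0.0, 0.923, 0.385, -0.0]
wrist_force: [0.5, -0.2, -0.6]
opening: 0.388
grasp_force: 59.6
```

Request:
{"api": "servo_tool", "payload": {
  "motion": [
    [[0,0,0,0,1],[0,0,0,0,1]]
  ]
}}

```text
time_s: 22.85
eef_pos: [0.5507, -0.0722, 0.1774]
eef_rot: [-0.0, 0.923, 0.384, 0.0]
wrist_force: [-0.0, 0.3, 0.1]
opening: 0.387
grasp_force: 59.6
```

```bash
python3 n.py thin1 .0903
```

```text
(array([0.25, 0.36, 8.71]), 'head', np.float64(45.1)) [ 0.5507 -0.0722  0.1774] t 22.85 op 0.387 gf 59.6 F [-0.   0.3  0.1] q1,6 [-0.34  0.44]
```

Request:
{"api": "servo_tool", "payload": {
  "motion": [
    [[0.25,0.35,1,0,1],[0.25,0.35,2.5,0,1],[0.25,0.35,4.2,0,1],[0.25,0.35,6,0,1],[0.25,0.35,7.5,0,1]]
  ]
}}

```text
time_s: 23.35
eef_pos: [0.5543, -0.0711, 0.0998]
eef_rot: [-0.001, 0.923, 0.385, -0.001]
wrist_force: [-0.2, 0.6, -0.4]
opening: 0.386
grasp_force: 59.6
```

Request:
{"api": "servo_tool", "payload": {
  "motion": [
    [[0,0,0.6,0,1],[0,0,1,0,1],[0,0,1.3,0,1],[0,0,1.5,0,1],[0,0,1.5,0,1]]
  ]
}}

```text
time_s: 23.85
eef_pos: [0.5554, -0.0721, 0.0902]
eef_rot: [-0.0, 0.923, 0.385, -0.0]
wrist_force: [-10.1, 3.1, 19.2]
opening: 0.384
grasp_force: 61.5
```

```bash
python3 n.py thin1 .0903
```

```text
(array([-0.09,  0.03, -0.01]), 'head', np.float64(45.3)) [ 0.5554 -0.0721  0.0902] t 23.85 op 0.384 gf 61.5 F [-10.1   3.1  19.2] q1,6 [-0.34  0.44]
```

Contact is at the predicted deck height. I'll release, retreat and check.

Request:
{"api": "servo_tool", "payload": {
  "motion": [
    [[0,0,-0.2,0,0.5],[0,0,-0.2,0,-0.5],[0,0,-0.2,0,-1],[0,0,-0.2,0,-1],[0,0,-0.2,0,-1]]
  ]
}}

```text
time_s: 24.35
eef_pos: [0.5551, -0.0725, 0.0891]
eef_rot: [-0.0, 0.923, 0.385, -0.0]
wrist_force: [0.3, 0.8, 0.1]
opening: 1.002
grasp_force: 0.0
```

Request:
{"api": "servo_tool", "payload": {
  "motion": [
    [[0,0,-2,0,-1],[0,0,-5,0,-1],[0,0,-9,0,-1],[0,0,-13,0,-1],[0,0,-15,0,-1]]
  ]
}}

```text
time_s: 24.85
eef_pos: [0.5566, -0.073, 0.2433]
eef_rot: [0.002, 0.923, 0.385, 0.002]
wrist_force: [0.2, -0.6, -0.1]
opening: 0.999
grasp_force: 0.0
```

Request:
{"api": "servo_tool", "payload": {
  "motion": [
    [[-4,-3,0,0,-1],[-8,-6,0,0,-1],[-12,-9,0,0,-1],[-12,-9,0,0,-1],[-12,-9,0,0,-1]]
  ]
}}

```text
time_s: 25.35
eef_pos: [0.4063, -0.0946, 0.2397]
eef_rot: [0.001, 0.923, 0.384, 0.001]
wrist_force: [0.3, -0.9, 0.3]
opening: 1.002
grasp_force: 0.0
```

```bash
python3 n.py thin1 .09
python3 - <<'E'
from bench import ctrl
from h import *
import cv2
a=ctrl.camera("side");b=ctrl.camera("top")
cv2.imwrite("pics/f.png",np.vstack([cv2.resize(c["pixels"][v:v+150,u:u+300,::-1],None,fx=2,fy=2,interpolation=cv2.INTER_CUBIC) for c,u,v in((a,200,155),(b,340,120))])[:600,:])
for n,c in(("side",a),("top",b)):
    W=cloud(c)
    for k in("thick1","thick2","thin1","thin2"):
        m=(np.hypot(W[...,0]-G[k][0],W[...,1]-G[k][1])<.034)&(W[...,2]>.088)&(W[...,2]<.13);q=W[m]
        if len(q): print(n,k,len(q),((q.min(0)+q.max(0))/2)[:2].round(3),"top z",np.percentile(q[:,2],[50,95]).round(4))
E
```

```text
(array([12.01,  9.  , 14.99]), 'head', np.float64(45.2)) [ 0.4063 -0.0946  0.2397] t 25.35 op 1.002 gf 0.0 F [ 0.3 -0.9  0.3] q1,6 [-0.52  0.27]
side thick1 353 [ 0.551 -0.16 ] top z [0.0961 0.1009]
side thick2 435 [ 0.458 -0.236] top z [0.0963 0.1009]
side thin1 186 [ 0.557 -0.075] top z [0.096  0.1007]
side thin2 189 [ 0.473 -0.067] top z [0.096  0.1008]
top thick1 75 [ 0.553 -0.155] top z [0.0994 0.1031]
top thin1 88 [ 0.554 -0.072] top z [0.0996 0.1025]
top thin2 84 [ 0.471 -0.065] top z [0.1004 0.1029]
```

View pics/f.png

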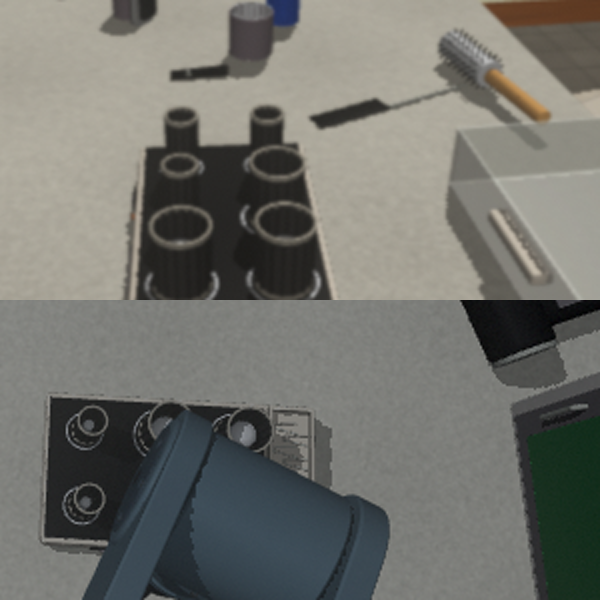

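All six posts carry upright rollers, with rims at about 0.100 m like the pre-loaded ones. The self-grips are still in place, and the gripper is clear.

```bash
python3 -c "
from bench import ctrl
print(ctrl.hand_in())"
```

```text
the job is handed in; nothing more can be done
None
```

The job is handed in: both large rollers are on the two free thick posts and both small ones on the two free thin posts, upright and down to the deck (tops at about 100 mm), with both self-grip rollers left where they stood; it took about 25 s of the 112 s allowed.

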